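# Feed the top drawer front off the stack into the drilling jig

### The arm

A 6-joint arm with a two-finger parallel gripper is mounted at the origin on the work surface; the furniture and walls round the work are solid. World frame = base frame: x ahead of the robot, y to its left, z up, the work surface at z = 0. Lengths are in mm, angles in rad, forces in N, time in s.
With the tool pointing down it reaches from about 375 to 825 mm from the base axis. Payload 5.5 kg.
Tool frame: the origin (TCP) lies at the very end of the fingers, on their centre line; the grasp point (between the pads) lies 19 mm behind it; z points along the fingers, y is the line along which they close (so a half turn about z gives the same grasp; the last joint's range is limited). The gripper opens to 85 mm and grips with 20 to 120 N. Pads are 22 mm wide; open, the fingers measure 114 mm over their backs; the gripper's body (76 mm by 85 mm) begins 54 mm behind the grasp point. The pads swing forward as they close: fully open they stand 13 mm farther back than shut.
Start: joints at [1.177, 0.314, -0.047, 1.21, 0, 1.571], TCP at [230.216, 554.071, 231.299] pointing down, gripper open.
Joint ranges: [-2.67, 2.67], [-0.69, 1.73], [-1.03, 1.25], [-2.08, 2.16], [-1.42, 1.45], [-3.14, 3.14]. Speed limits (rad/s): [2.39, 2.39, 3.01, 3.14, 3.14, 3.14].

### API

Orientations are given as a 3x3 rotation matrix whose columns are the frame's x, y, z axes.
In Python, from plant import robot, viewer, ticket gives the robot as it stands.
- The arm moves only by the tool play_rows, never from a script. Its argument "steps" is text: rows parted by semicolons, each of 6 numbers parted by spaces: the shift along the tool's x, y, z in mm, then the turn, a rotation vector about the tool's x, y, z in degrees. In form: dx dy dz wx wy wz; .... A call has 1 to 5 rows; each row is the pose to reach, as a shift and turn from the pose commanded when the call began, along the tool's axes at that moment; what a row does not reach only later rows make up. A row lasts 1/8 s, in which the tool goes at most 62.5 mm and 10.7 degrees, less where a joint would pass 70% of its speed; a pose out of reach is approached as far as the arm can. A call with a gripper value outside its range is refused whole. "hand" is the gripper's target within -1 to 1 (fully open at 1, half-way at 0, shut at -1), set as the call begins (left out, the last holds). The fingers move at their own pace and stop on an object; "grip_force" is the grip in N (left out, the last holds). Time passes only in rows, so rows that repeat a pose let the fingers close. It gives the time, the measured TCP pose, the force, the opening and the grip force at its end, in the units of the state.
- robot.observe(): the state, without advancing time (a new reading comes with each control period).
- viewer.capture(name): name is "scene" or "top"; returns the picture (480x640x3 uint8, red, green, blue); there is no depth.
- viewer.camera_model(name): a dict with "fov_y" (degrees; the focal length in pixels is half the picture's height over the tangent of half this angle, whatever the lens; pixels are square), "cx", "cy" (the principal point, pixels), "camera_from_world" (4x4, takes a point from world to camera coordinates). Camera axes: x right, y up, looking along -z (the intrinsics and any distortion apply to the point x, -y, -z); pixel columns grow to the right and rows downward; lengths in mm; the calibration is good to about 2 mm. A picture is of the moment at which its call begins. camera_model takes no time and is no camera call.
- ticket.sign_off(): hands the job in; it is judged then, once.
The state is a dict: "t": time; "qpos": joint angles; "qd": joint speeds; "joint_efforts": joint torques, N m; "tcp_pos": TCP position; "tcp_rot": TCP orientation; "ft_force": force on the tool from outside, world axes, zero at the start; "ft_torque": the same for the moment, N m; "width": finger opening in mm; "grasp_force": force on a finger pad.
Only numpy, scipy, OpenCV 4.12 (cv2) and the standard library are available. Lean on these libraries where they do the work, as an engineer would, in place of code of your own. Each camera call takes 0.05 s, during which the arm holds its last target. There are 200 camera calls.

### The job

Load the drilling jig with the top white drawer front: slide it flat off the stack into the jig's mouth, never lifting it and leaving the two fronts below where they lie, and push it in under the bridge until it is fully home against the adjustable end stop, without shoving the stop out of its setting. Then swing the red cam lever towards the mouth until the cam grips the front firmly against the fence, without forcing it, and let go. Leave the other things on the bench alone.

Things in the scene. Friction and masses are not known exactly. Their poses are not given: they have to be found in the camera images.
- blank_top: top front of a stack of three alike: white-faced plywood panel 120 x 90 x 9 mm, about 0.09 kg, slick (friction 0.2 to 0.3). Origin at the centre of its underside (z = 18 mm on the stack), x along the 120 mm length towards the jig. Rear edges of the stack agree within 5 mm. Too wide to grip: push its rear edge with the fingertips, or press lightly on its face and drag.
- blank_mid: second front of the stack, same size and axes, underside at z = 9 mm; must stay
- blank_low: lowest front of the stack, same size and axes, on the bench; must stay
- jig: drilling jig fixed to the bench: grey-faced plywood bed, top at z = 17 mm, 1 mm under the top front. Origin on the bench, x = feed direction (stack at negative x), y to the cam side. Fence face at y = -46 mm, guide face across from it at y = +47.5 mm, so a front centred on y = 0 clears both; both stand 13 mm above the bed and splay out 20 degrees from x = -60 mm back to the mouth.
- mouth (a point): middle of the open edge of the bed that faces the stack, on the bed's top (z = 17 mm); jig frame (-100, 0)
- bridge (a point): middle of the underside of the aluminium bridge with steel drill bushings that crosses the channel at jig x = 8 to 34 mm; underside 17 mm above the bed, nuts and bushings reach z = 54 mm. Fingers cannot pass it; the front slides under it.
- stop_slot (a point): middle of the range of the end stop, a dark wood block 60 mm wide, 18 mm high with steel face and black star knob, beyond the bridge. It was set somewhere in its slot: a front fully home has its centre between jig x = -4 and +18 mm. The setting is not given: feel for it. Only friction holds it: over about 16 N of push it slips; 5 N seats a front well.
- cam (a joint): turn of the red cam, rad: 0 open, starts at 0 to 0.2, grows anticlockwise from above; at 0 the lever points 80 degrees from jig x towards y, then swings towards the mouth. It meets the front at about 1.1; each further 0.1 then squeezes some 25 N more: 10 to 30 N is firm, over 60 N dents. Stays where left. At the post: 1 to 2.5 N swings it free, about 4 N when it grips with 20 N.
- cam_post (a point): middle of the black upright post at the lever's end, 65 mm from the cam's axis: 18 mm thick, from z = 47 to 81 mm, this point at z = 64 mm; push it sideways with closed fingers
- cam_axis (a point): point on the cam's upright axis at the same height as cam_post; at x = -38, y = 62 mm in the jig's frame
- screw_jar: glass jar of screws, 68 mm wide, 79 mm high, upright; origin at the centre of its underside; leave alone
- tape_measure: yellow tape measure, 73 x 76 x 36 mm; origin under its centre; leave alone
- hex_keys: red folding hex key set, 30 x 105 x 24 mm; origin under its centre; leave alone

How it is judged (in metres and radians):
On the way, in this order (a step that is already met when the one before it is completed fails the run):
1. the top front has been slid off the stack and lies flat on the jig's bed, wholly inside the mouth (x of blank_top in the frame of jig above -0.04 m and height (world z) of blank_top below 0.0185 m), for 0.1 s.
2. it is home against the end stop (gap under 1.2 mm) (x of end_stop_c0 in the frame of blank_top below 0.0742 m), for 0.2 s.
3. the cam grips it (contact force between cam and blank_top above 4 N), for 0.2 s.
At the end, for the whole second after the job is handed in: the top front lies flat on the bed, home against the end stop (gap under 1.2 mm), against the fence (within 2 mm) and square (0.025 rad), held by the cam with over 4 N, at rest (x of end_stop_c0 in the frame of blank_top below 0.0742 m and y of blank_top in the frame of jig between -0.003 and 0.001 m and angle between the x axis of blank_top and the x axis of jig, either way round below 0.025 rad and height (world z) of blank_top between 0.0155 and 0.0185 m and contact force between cam and blank_top above 4 N and linear speed of blank_top below 0.01 m/s); the robot touches nothing.
It fails at once if the end stop is shoved out of its setting (over 2 mm) (distance of end_stop_c0 from where it was at the start of the episode above 0.002 m).
It fails at once if a front left in the stack is shifted by over 5 mm (distance of any of blank_mid, blank_low from where it was at the start of the episode above 0.005 m).
It fails at once if the top front is lifted instead of slid (over 8 mm above its place on the stack) (height (world z) of blank_top above 0.026 m).
It fails at once if the cam is forced: it squeezes the front with over 60 N (contact force between cam and blank_top above 60 N).
It fails at once if a bystander is moved by over 20 mm (distance of any of screw_jar, tape_measure, hex_keys from where it was at the start of the episode above 0.02 m).
It also fails if it takes over 64 s, if anything falls off the work surface, if the arm or the gripper's body presses on something with over 40 N, if the wrist force passes 120 N, or if a joint passes its speed limit or range.

## Working session

There is one attempt and no reset: what is moved stays moved. The work goes in short steps, Python scripts to look and compute and a tool call to move; the robot and the scene stay as the last step left them, time stands still between calls to the robot, and variables do not carry over. Pictures are saved under pics/ and viewed, at most 12 in all, crops included, and the job is handed in when it is done.

Besides the shell and the picture viewer there is one more tool, called after "Call:" as name(argument=value, ...) on one line, values as JSON. play_rows: Moves the arm, as the interface text tells. Its arguments: {"type":"object","properties":{"steps":{"type":"string"},"hand":{"type":"number"},"grip_force":{"type":"number"}},"required":["steps"]}

```bash
ls; mkdir -p pics
python3 - <<'E'
from plant import robot, viewer
import cv2
for n in("scene","top"):
    im=viewer.capture(n); cv2.imwrite(f"pics/{n}0.png",im[:,:,::-1]); m=viewer.camera_model(n); print(n,m)
s=robot.observe(); print(s)
E
```

```text
pics
scene {'fov_y': 44.22569159113664, 'cx': 314.6502070617924, 'cy': 234.66045091590735, 'camera_from_world': array([[ 8.29622065e-01, -5.58188191e-01, -1.23762818e-02,
        -4.11335071e+02],
       [ 2.71992308e-01,  3.84698600e-01,  8.82058485e-01,
        -1.70123070e+02],
       [-4.87593492e-01, -7.35141435e-01,  4.70977342e-01,
        -9.35954103e+02],
       [ 0.00000000e+00,  0.00000000e+00,  0.00000000e+00,
         1.00000000e+00]])}
top {'fov_y': 49.638697877879466, 'cx': 319.92540146376206, 'cy': 247.94944600574811, 'camera_from_world': array([[ 2.65669479e-01, -9.64048761e-01,  5.45106899e-03,
        -1.52079704e+02],
       [ 9.11405610e-01,  2.52997362e-01,  3.24549147e-01,
        -4.68942245e+02],
       [-3.14260309e-01, -8.12546678e-02,  9.45853127e-01,
        -1.02295239e+03],
       [ 0.00000000e+00,  0.00000000e+00,  0.00000000e+00,
         1.00000000e+00]])}
{'t': 0.1, 'qpos': array([ 1.17697931e+00,  3.14165665e-01, -4.79875680e-02,  1.21024317e+00,
       -1.46782453e-05,  1.57080278e+00]), 'qd': array([-3.79204941e-05, -9.23692281e-04,  1.88056997e-03, -2.04105217e-03,
       -3.89549608e-04,  3.56598167e-04]), 'joint_efforts': array([-6.52481640e-05, -5.40766490e+01,  3.40541768e+01,  1.11170308e-02,
        2.19276859e-05, -4.88880062e-06]), 'tcp_pos': array([230.02453592, 553.56447263, 230.51088665]), 'tcp_rot': array([[-9.23448671e-01,  3.83721504e-01, -6.00422025e-04],
       [ 3.83721973e-01,  9.23447480e-01, -1.48322875e-03],
       [-1.46885588e-05, -1.60008074e-03, -9.99998720e-01]]), 'ft_force': array([-0.43849803, -0.29138714, -0.38970352]), 'ft_torque': array([-0.02276526, -0.00324719, -0.00050758]), 'grasp_force': 0.0, 'width': 85.45772617731971}
```

View pics/scene0.png

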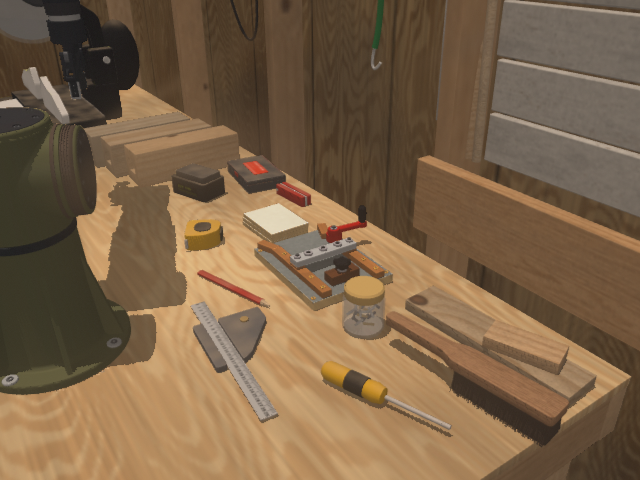

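View pics/top0.png

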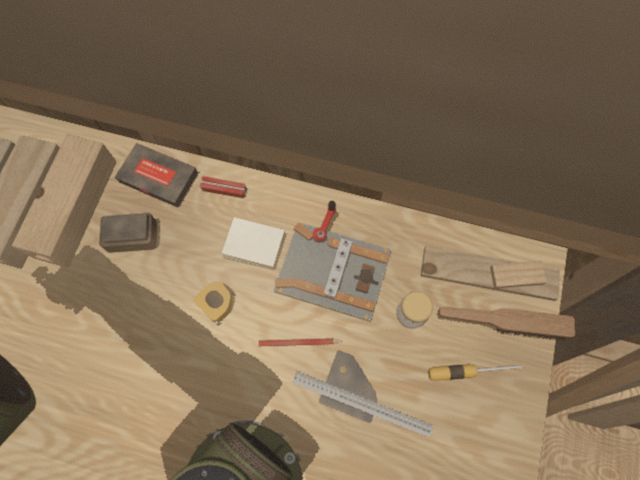

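The scene view shows the stack at (276,222), the jig at (322,265), and the red lever with its post at (362,214). In the top view the stack is at (254,243), the jig at (335,272), the post at (332,206), the stop at (366,278) and the jar at (415,308). Next I'll measure.

```bash
cat > h.py <<'E'
import numpy as np, cv2
from plant import robot, viewer, ticket
def ray(n,uv,z):
    m=viewer.camera_model(n); f=240/np.tan(np.radians(m["fov_y"]/2)); T=m["camera_from_world"]; R=T[:3,:3]
    c=-R.T@T[:3,3]; d=R.T@np.array([(uv[0]-m["cx"])/f,-(uv[1]-m["cy"])/f,-1])
    return (c+d*(z-c[2])/d[2])[:2]
def proj(n,p):
    m=viewer.camera_model(n); f=240/np.tan(np.radians(m["fov_y"]/2)); q=m["camera_from_world"]@np.append(p,1)
    return m["cx"]-f*q[0]/q[2], m["cy"]+f*q[1]/q[2]
def big(mask):
    c,_=cv2.findContours(mask.astype(np.uint8),cv2.RETR_EXTERNAL,cv2.CHAIN_APPROX_NONE); return max(c,key=cv2.contourArea)
E
python3 - <<'E'
from h import *
im=viewer.capture("top"); hsv=cv2.cvtColor(im,cv2.COLOR_RGB2HSV)
crop=im[180:340,200:420]; cv2.imwrite("pics/crop.png",cv2.resize(crop[:,:,::-1],None,fx=3.6,fy=3.6,interpolation=cv2.INTER_CUBIC))
print(hsv[243,254],hsv[285,310],hsv[225,326],hsv[206,332])
H,S,V=[hsv[:,:,i].astype(int) for i in range(3)]
roi=np.zeros(H.shape,bool); roi[180:340,200:420]=1
w=roi&(S<60)&(V>190); c=big(w); r=cv2.minAreaRect(c); b=cv2.boxPoints(r); print("white",r)
P=np.array([ray("top",p,27) for p in b]); print(P, np.linalg.norm(P-np.roll(P,1,0),axis=1),P.mean(0))
m=roi&((H<6)|(H>174))&(S>180)&(V>90); m[:,:280]=0; c=big(m); print("red",cv2.boundingRect(c),cv2.minAreaRect(c))
k=roi&(V<50); k[220:]=0; c=big(k); print("post",cv2.boundingRect(c),[ray("top",np.array(cv2.minEnclosingCircle(c)[0]),z) for z in (64,81)])
E
```

```text
[ 20  31 213] [ 15 111 174] [  3 167 169] [17 75 68]
white ((252.2353057861328, 241.058837890625), (54.81304931640625, 38.32062911987305), 14.03624439239502)
[[439.56024452 191.14454343]
 [529.61235379 199.77237927]
 [530.96632974  73.99937906]
 [441.61042136  68.50729261]] [122.65438644  90.46447886 125.78028793  89.52452947] [485.43733735 133.35589859]
red (329, 212, 1, 1) ((329.0, 212.0), (0.0, 0.0), 0.0)Traceback (most recent call last):
  File "<stdin>", line 10, in <module>
  File "h.py", line 11, in big
    c,_=cv2.findContours(mask.astype(np.uint8),cv2.RETR_EXTERNAL,cv2.CHAIN_APPROX_NONE); return max(c,key=cv2.contourArea)
                                                                                                ~~~^^^^^^^^^^^^^^^^^^^^^^^
ValueError: max() iterable argument is empty
```

View pics/crop.png

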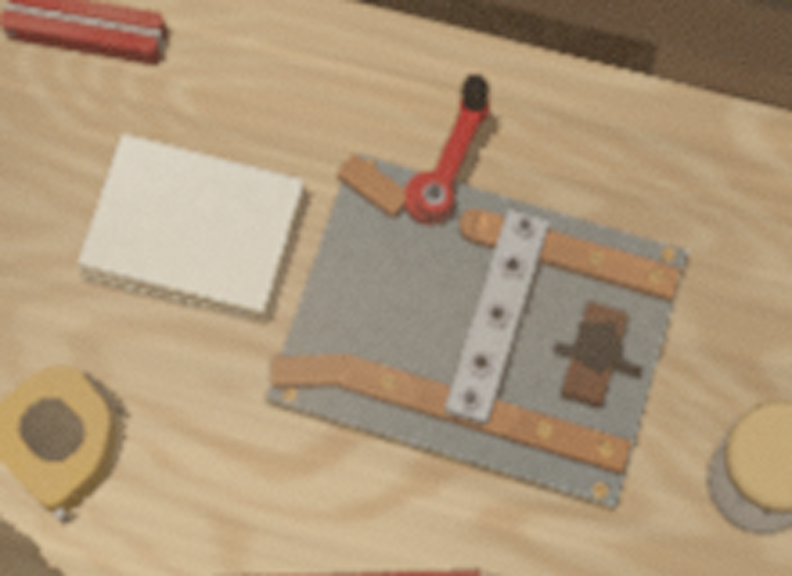

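The crop shows the bed's corners at crop pixels (345,155), (687,250), (615,508) and (268,400). The cam bolt is at (434,193), the post top at (475,90), the bridge from (527,210) to (468,418), and the fence's inner edge from (345,355) to (630,437).

Run:
```python
from h import *
np.set_printoptions(precision=1,suppress=True)
g=lambda u,v,z: ray("top",(200+(u+.5)/3.6-.5,180+(v+.5)/3.6-.5),z)
T=viewer.camera_model("top")["camera_from_world"]; print("cam",-T[:3,:3].T@T[:3,3])
B=[g(345,155,17),g(687,250,17),g(615,508,17),g(268,400,17)]; print("bed",np.array(B))
W=[g(125,135,27),g(303,182,27),g(268,318,27),g(80,265,27)]; print("stack",np.array(W),np.mean(W,0))
F=[g(345,355,30),g(630,437,30)]
G=[g(490,243,30),g(668,297,30)]
ex=(F[1]-F[0]); ex/=np.linalg.norm(ex); eg=G[1]-G[0]; eg/=np.linalg.norm(eg)
eb=B[2]-B[3]; eb/=np.linalg.norm(eb); eb2=B[1]-B[0]; eb2/=np.linalg.norm(eb2); mo=B[0]-B[3]; mo/=np.linalg.norm(mo); mo=np.array([mo[1],-mo[0]])
ew=W[1]-W[0];ew2=W[2]-W[3]
a=lambda e:np.degrees(np.arctan2(e[1],e[0]))
print("ang",[a(e) for e in (ex,eg,eb,eb2,mo)],"stack",a(ew),a(ew2),a(W[0]-W[3])-90,a(W[1]-W[2])-90)
th=np.radians(np.mean([a(e) for e in (ex,eb,eb2,mo)])); ex=np.array([np.cos(th),np.sin(th)]); ey=np.array([-ex[1],ex[0]])
c=g(434,193,55); p=g(475,90,81)
Bl=[g(511,206,40),g(547,216,40),g(447,410,40),g(487,421,40)]
for n,q in [("bed",B),("stack",W),("F",F),("G",G),("cam,post",[c,p]),("bridge",Bl)]: print(n,np.array(q)@np.array([ex,ey]).T)
print(np.degrees(th),"cam",c,"post",p,np.linalg.norm(c-p))
o=np.array
print("origin via mouth x, fence y",ex*(np.mean([B[0]@ex,B[3]@ex])+100)+ey*(np.mean([f@ey for f in F])+46)); print("via cam",c-ex*-38-ey*62)
```

```text
cam [ 146.3 -111.1 1120.6]
bed [[ 556.9   53.8]
 [ 552.8 -169.8]
 [ 382.8 -164.7]
 [ 390.9   54. ]]
stack [[529.  189.8]
 [528.7  72.5]
 [437.9  67.6]
 [439.5 189.1]] [483.8 129.8]
ang [np.float64(-91.05070945169103), np.float64(-92.33697488645875), np.float64(-92.1221340958028), np.float64(-91.0401706930989), np.float64(-90.06386187924195)] stack -90.16671254576656 -90.77568448050137 -89.5325562981207 -86.87963467732845
bed [[-64.2 555.8]
 [159.5 555.9]
 [157.5 385.8]
 [-61.3 389.8]]
stack [[-199.7  525.4]
 [ -82.4  527.2]
 [ -75.7  436.5]
 [-197.3  435.9]]
F [[-23.3 426.8]
 [154.7 426.9]]
G [[ 41.1 520.8]
 [155.1 518.3]]
cam,post [[  1.1 533.5]
 [  8.6 595.1]]
bridge [[ 47.5 544.3]
 [ 70.5 544.3]
 [ 46.  409.2]
 [ 70.6 409.6]]
-91.06921902995867 cam [533.4 -11.1] post [594.8 -19.8] 62.03315619988597
origin via mouth x, fence y [472.1 -46.1]
via cam [470.7 -47.9]
```

```bash
cat >> h.py <<'E'
TH=np.radians(-91.07); EX=np.array([np.cos(TH),np.sin(TH)]); EY=np.array([-EX[1],EX[0]]); O=np.array([471.7,-46.5])
def j2w(x,y): return O+EX*x+EY*y
def w2j(p): d=np.array(p[:2])-O; return np.array([d@EX,d@EY])
def row(xj,yj,z,yaw=0):
    """row from the present pose to jig (xj,yj), height z, tool y along jig y turned by yaw deg"""
    from scipy.spatial.transform import Rotation as Q
    s=robot.observe(); R=s["tcp_rot"]
    t=TH+np.radians(yaw); Y=np.array([-np.sin(t),np.cos(t),0]); Z=np.array([0,0,-1.]); G=np.column_stack([np.cross(Y,Z),Y,Z])
    d=R.T@(np.append(j2w(xj,yj),z)-s["tcp_pos"]); w=np.degrees(Q.from_matrix(R.T@G).as_rotvec())
    print("row",d.round(1),w.round(1)); 
def st():
    s=robot.observe(); f=s["ft_force"]; print("t",round(s["t"],2),"jig",w2j(s["tcp_pos"]).round(1),"z",s["tcp_pos"][2].round(1),"Fjig",np.round([f[:2]@EX,f[:2]@EY,f[2]],2),"w",round(s["width"],1))
E
python3 - <<'E'
from h import *
st(); row(-270,8,150)
# stop face, block top at z=35
for u,v in((585,305),(565,398)): print(w2j(ray("top",(200+(u+.5)/3.6-.5,180+(v+.5)/3.6-.5),35)))
# tape, hex keys
for u,v,z in((213,300,36),(222,187,24)): print(w2j(ray("top",(u,v),z)))
E
```

```text
t 0.15 jig [-595.5 -252.8] z 230.6 Fjig [ 0.89 -0.14 -0.01] w 85.4
row [-362.  -207.2   80.9] [-0.1  0.  68.5]
[70.00993641 24.72546749]
[ 73.56565221 -34.89208529]
[-214.58318665 -143.26909861]
[-291.06467687  117.09610005]
```

Call:
play_rows(steps="-50 -29 10 0 0 9.8; -102 -58 20 0 0 19.6; -154 -88 30 0 0 29.4; -206 -118 40 0 0 39.2; -258 -148 50 0 0 49", hand=0)

```text
t: 0.78
tcp_pos: [412.5, 316.7, 180.9]
tcp_rot: [[-0.311, 0.95, 0.0], [0.95, 0.311, 0.0], [0.0, 0.0, -1.0]]
ft_force: [0.6, 0.7, -0.6]
width: 43.0
grasp_force: 0.0
```

Run:
```python
from h import *
st(); row(-270,8,60)
```

```text
t 0.78 jig [-362.1  -66. ] z 180.9 Fjig [-0.75  0.61 -0.61] w 43.0
row [-111.3   39.6  120.9] [ 0.  -0.  19.2]
```

Call:
play_rows(steps="-40 14 42 0 0 9.6; -80 28 84 0 0 19.2; -111 40 121 0 0 19.2; -111 40 121 0 0 19.2")

```text
t: 1.27
tcp_pos: [483.2, 222.9, 57.2]
tcp_rot: [[0.017, 1.0, -0.005], [1.0, -0.017, -0.003], [-0.003, -0.005, -1.0]]
ft_force: [0.0, -0.0, 0.3]
width: 42.8
grasp_force: 0.0
```

Run:
```python
from h import *
st(); row(-270,8,10)
for n in("top","scene"):
    im=viewer.capture(n); u,v=map(int,proj(n,np.append(j2w(-230,8),20))); c=im[v-70:v+60,u-80:u+110]
    cv2.imwrite(f"pics/{n}1.png",cv2.resize(c[:,:,::-1],None,fx=4,fy=4,interpolation=cv2.INTER_CUBIC)); print(u,v)
```

```text
t 1.27 jig [-269.5    6.5] z 57.2 Fjig [0.04 0.02 0.31] w 42.8
row [ 0.6  1.8 47.2] [-0.3  0.2  0.1]
231 236
263 212
```

View pics/scene1.png

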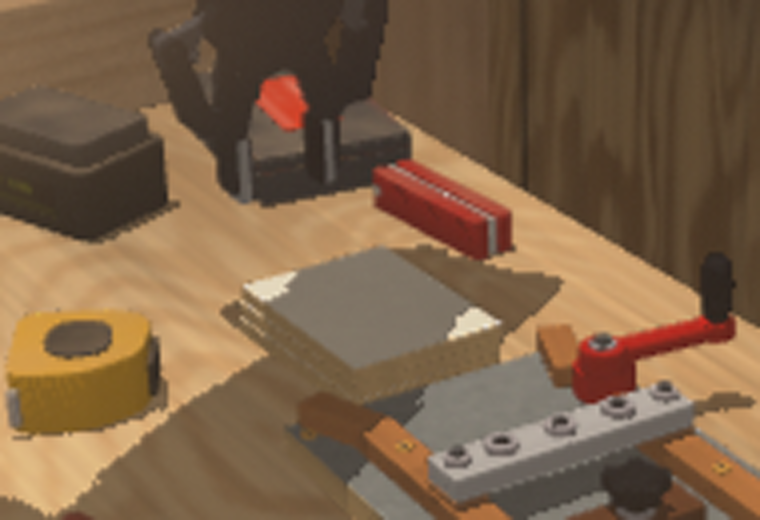

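The scene crop shows the open fingers behind the stack at crop (240,180) and (325,160), with nothing in their way. I'll touch the bench next to calibrate the tip height at this opening.

Call:
play_rows(steps="0 1 30 -0.3 0.2 0; 0 1.5 46 -0.3 0.2 0; 0 1.5 49 -0.3 0.2 0; 0 1.5 51 -0.3 0.2 0; 0 1.5 53 -0.3 0.2 0")

```text
t: 2.0
tcp_pos: [486.9, 226.2, 8.0]
tcp_rot: [[0.013, 1.0, 0.007], [1.0, -0.013, 0.004], [0.004, 0.006, -1.0]]
ft_force: [-0.3, 0.7, 0.3]
width: 42.6
grasp_force: 0.0
```

Call:
play_rows(steps="0 0 1 0 0 0; 0 0 2 0 0 0")

```text
t: 2.25
tcp_pos: [486.5, 225.8, 5.5]
tcp_rot: [[0.013, 1.0, 0.006], [1.0, -0.013, 0.004], [0.004, 0.006, -1.0]]
ft_force: [0.1, -0.4, -0.1]
width: 43.0
grasp_force: 0.0
```

Call:
play_rows(steps="0 0 1 0 0 0; 0 0 2 0 0 0; 0 0 2 0 0 0")

```text
t: 2.62
tcp_pos: [486.1, 225.7, 3.2]
tcp_rot: [[0.013, 1.0, 0.005], [1.0, -0.013, 0.003], [0.003, 0.005, -1.0]]
ft_force: [0.7, 0.2, -1.1]
width: 42.4
grasp_force: 0.0
```

Call:
play_rows(steps="0 0 1 0 0 0; 0 0 2 0 0 0; 0 0 2 0 0 0")

```text
t: 3.0
tcp_pos: [486.1, 225.7, 1.2]
tcp_rot: [[0.013, 1.0, 0.005], [1.0, -0.013, 0.003], [0.003, 0.005, -1.0]]
ft_force: [-0.4, -0.1, -0.8]
width: 42.8
grasp_force: 0.0
```

Call:
play_rows(steps="0 0 1 0 0 0; 0 0 2 0 0 0; 0 0 2 0 0 0")

```text
t: 3.38
tcp_pos: [486.2, 225.7, -0.8]
tcp_rot: [[0.013, 1.0, 0.005], [1.0, -0.013, 0.003], [0.003, 0.005, -1.0]]
ft_force: [-1.1, -0.5, 0.0]
width: 43.0
grasp_force: 0.0
```

Call:
play_rows(steps="0 0 1 0 0 0; 0 0 1.5 0 0 0; 0 0 1.5 0 0 0")

```text
t: 3.75
tcp_pos: [486.4, 225.8, -1.7]
tcp_rot: [[0.013, 1.0, 0.006], [1.0, -0.013, 0.004], [0.004, 0.005, -1.0]]
ft_force: [-1.3, -1.2, 5.2]
width: 42.4
grasp_force: 2.8
```

Call:
play_rows(steps="0 0 -12 0 0 0; 0 0 -22 0 0 0; 0 0 -22 0 0 0; 0 0 -22 0 0 0")

```text
t: 4.25
tcp_pos: [486.2, 225.7, 19.9]
tcp_rot: [[0.013, 1.0, 0.006], [1.0, -0.013, 0.004], [0.004, 0.005, -1.0]]
ft_force: [0.2, -0.8, -0.5]
width: 42.7
grasp_force: 0.0
```

Run:
```python
from h import *
st(); row(-250,9,20.2); row(-150,0.5,20.2)
```

```text
t 4.25 jig [-272.4    9.4] z 19.9 Fjig [ 0.77  0.24 -0.49] w 42.7
row [-22.4  -0.5  -0.4] [ 0.3 -0.2  0.3]
row [-122.4   -9.6   -0.8] [ 0.3 -0.2  0.3]
```

Call:
play_rows(steps="-16 0 -0.4 0.3 -0.2 0.3; -22 0 -0.4 0.3 -0.2 0.3; -26 0 -0.4 0.3 -0.2 0.3; -30 0 -0.5 0.3 -0.2 0.3; -34 0 -0.5 0.3 -0.2 0.3")

```text
t: 4.88
tcp_pos: [485.7, 191.5, 20.2]
tcp_rot: [[0.019, 1.0, 0.0], [1.0, -0.019, 0.0], [0.0, 0.0, -1.0]]
ft_force: [0.2, 0.5, -0.2]
width: 42.4
grasp_force: 0.1
```

```bash
cat >> h.py <<'E'
def look(name,k):
    im=viewer.capture("top"); c=im[180:340,190:410]
    cv2.imwrite(f"pics/{name}.png",cv2.resize(c[:,:,::-1],None,fx=k,fy=k,interpolation=cv2.INTER_CUBIC))
E
python3 - <<'E'
from h import *
st(); row(-150,0.5,20.2); look("a",3.6)
E
```

```text
t 4.88 jig [-238.2    9.6] z 20.2 Fjig [-0.45  0.18 -0.21] w 42.4
row [-88.2  -9.1  -0. ] [ 0. -0.  0.]
```

View pics/a.png

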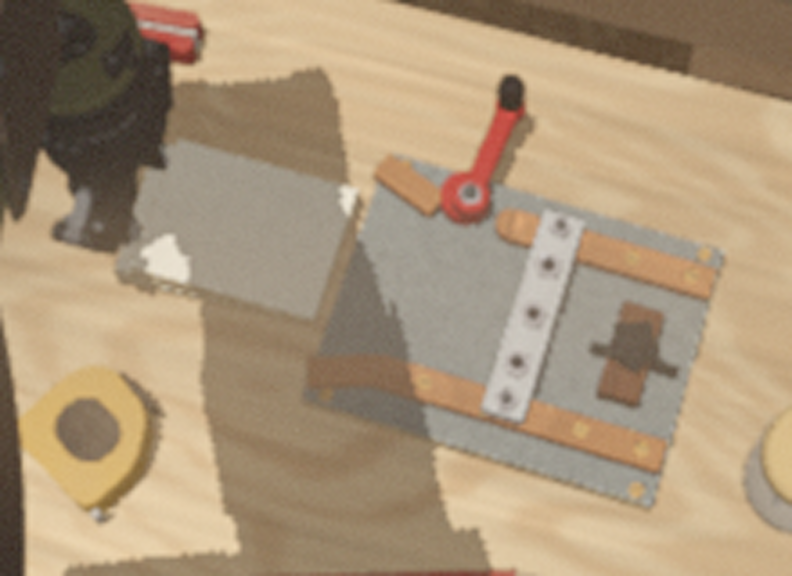

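The front moved with the fingers: its leading edge is now at crop (360,195), against about (339,182) before. I'll push on diagonally towards the channel's middle.

Call:
play_rows(steps="-10 -1.1 0 0 0 0; -20 -2.2 0 0 0 0; -30 -3.3 0 0 0 0; -40 -4.4 0 0 0 0; -50 -5.5 0 0 0 0")

```text
t: 5.55
tcp_pos: [479.2, 141.0, 20.2]
tcp_rot: [[0.019, 1.0, -0.0], [1.0, -0.019, -0.0], [-0.0, -0.0, -1.0]]
ft_force: [0.3, 0.1, 0.9]
width: 42.9
grasp_force: 0.1
```

Run:
```python
from h import *
st(); look("b",3.6)
```

```text
t 5.55 jig [-187.6    4. ] z 20.2 Fjig [-0.15  0.33  0.86] w 42.9
```

View pics/b.png

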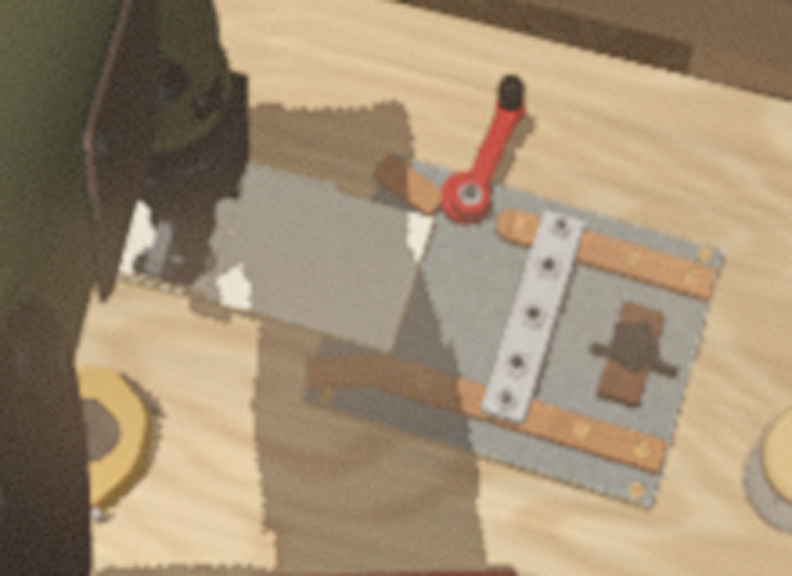

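The front's leading corners are at crop (435,214) and (395,350), inside the mouth. The mid front's rear is visible at (140,240). I'll check the front's lateral position.

Run:
```python
from h import *
g=lambda u,v,z: w2j(ray("top",(190+(u+.5)/3.6-.5,180+(v+.5)/3.6-.5),z)).round(1)
for p in((435,214),(395,350),(258,165)): print(g(*p,27))
for p in((430,388),(660,470),(550,245),(712,297)): print(g(*p,30))
```

```text
[-56.3  51.5]
[-54.2 -39.5]
[-172.3   51.1]
[-26.7 -56.9]
[118.6 -66. ]
[18.  51.3]
[122.1  47.2]
```

Call:
play_rows(steps="-4 -2 0 0 0 0; -8 -4 0 0 0 0; -13 -5 0 0 0 0; -18 -6 0 0 0 0; -23 -7 0 0 0 0")

```text
t: 6.22
tcp_pos: [471.8, 118.7, 20.2]
tcp_rot: [[0.018, 1.0, 0.0], [1.0, -0.018, 0.0], [0.0, 0.0, -1.0]]
ft_force: [-0.1, -0.2, -0.0]
width: 43.1
grasp_force: 0.1
```

Run:
```python
from h import *
st(); look("c",3.6)
```

```text
t 6.22 jig [-165.1   -3. ] z 20.2 Fjig [ 0.19 -0.12 -0.03] w 43.1
```

View pics/c.png

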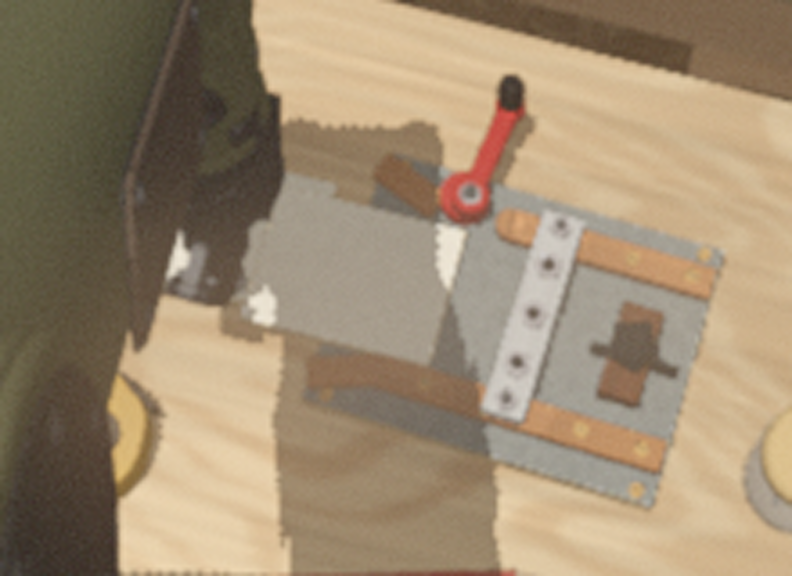

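The leading corners are now at crop (468,225) and (432,362), between the guide and the fence, with no force felt. I'll go straight ahead.

Call:
play_rows(steps="-7 0 0 0 0 0; -14 0 0 0 0 0; -21 0 0 0 0 0; -28 0 0 0 0 0; -35 0 0 0 0 0")

```text
t: 6.9
tcp_pos: [471.2, 83.4, 20.2]
tcp_rot: [[0.019, 1.0, 0.0], [1.0, -0.019, 0.0], [0.0, 0.0, -1.0]]
ft_force: [0.2, 1.7, 0.0]
width: 42.5
grasp_force: 0.3
```

Call:
play_rows(steps="-7 0 0 0 0 0; -14 0 0 0 0 0; -21 0 0 0 0 0; -28 0 0 0 0 0")

```text
t: 7.4
tcp_pos: [470.7, 55.5, 20.2]
tcp_rot: [[0.019, 1.0, 0.0], [1.0, -0.019, 0.0], [0.0, 0.0, -1.0]]
ft_force: [-0.6, 0.4, 0.1]
width: 42.5
grasp_force: 0.1
```

Run:
```python
from h import *
st(); look("d",3.6)
```

```text
t 7.4 jig [-102.    -2.9] z 20.2 Fjig [-0.37 -0.65  0.14] w 42.5
```

View pics/d.png

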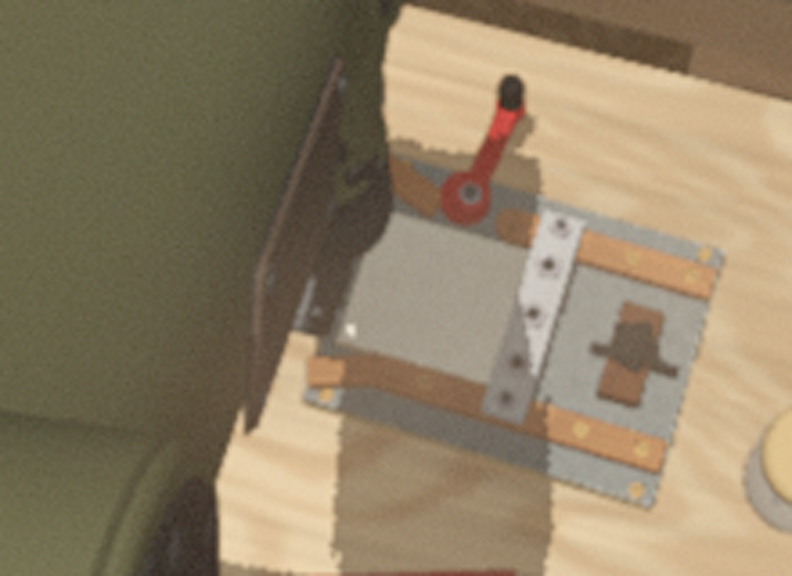

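The front is inside the channel with its leading edge under the bridge, at crop about (525,260) to (497,375). I'll creep towards the stop.

Call:
play_rows(steps="-6 0 0 0 0 0; -12 0 0 0 0 0; -18 0 0 0 0 0; -22 0 0 0 0 0; -24 0 0 0 0 0")

```text
t: 8.07
tcp_pos: [470.2, 31.7, 20.2]
tcp_rot: [[0.019, 1.0, -0.0], [1.0, -0.019, 0.0], [0.0, -0.0, -1.0]]
ft_force: [0.8, 0.3, -0.6]
width: 42.7
grasp_force: 0.1
```

Call:
play_rows(steps="-1 0 0 0 0 0; -2 0 0 0 0 0; -2 0 0 0 0 0")

```text
t: 8.45
tcp_pos: [470.2, 30.0, 20.2]
tcp_rot: [[0.018, 1.0, -0.0], [1.0, -0.018, -0.0], [-0.0, -0.0, -1.0]]
ft_force: [-0.9, 0.4, -0.5]
width: 42.5
grasp_force: 0.0
```

Call:
play_rows(steps="-1 0 0 0 0 0; -2 0 0 0 0 0; -3 0 0 0 0 0; -3 0 0 0 0 0")

```text
t: 8.95
tcp_pos: [470.1, 26.9, 20.2]
tcp_rot: [[0.019, 1.0, -0.0], [1.0, -0.019, -0.0], [-0.0, -0.0, -1.0]]
ft_force: [0.3, 0.0, -0.5]
width: 42.6
grasp_force: 0.0
```

Call:
play_rows(steps="-1 0 0 0 0 0; -2 0 0 0 0 0; -2 0 0 0 0 0")

```text
t: 9.32
tcp_pos: [470.1, 24.8, 20.2]
tcp_rot: [[0.019, 1.0, 0.0], [1.0, -0.019, -0.0], [-0.0, 0.0, -1.0]]
ft_force: [-0.2, 0.1, -0.0]
width: 42.7
grasp_force: 0.0
```

Call:
play_rows(steps="-1 0 0 0 0 0; -2 0 0 0 0 0; -2 0 0 0 0 0")

```text
t: 9.7
tcp_pos: [470.1, 22.8, 20.2]
tcp_rot: [[0.019, 1.0, 0.0], [1.0, -0.019, -0.0], [-0.0, 0.0, -1.0]]
ft_force: [-0.3, -0.2, -0.1]
width: 42.7
grasp_force: 0.0
```

Call:
play_rows(steps="-1 0 0 0 0 0; -2 0 0 0 0 0; -2 0 0 0 0 0")

```text
t: 10.07
tcp_pos: [470.0, 20.8, 20.2]
tcp_rot: [[0.019, 1.0, -0.0], [1.0, -0.019, -0.0], [-0.0, -0.0, -1.0]]
ft_force: [0.4, -0.3, -0.2]
width: 42.9
grasp_force: 0.0
```

Call:
play_rows(steps="-1 0 0 0 0 0; -2 0 0 0 0 0; -2 0 0 0 0 0")

```text
t: 10.45
tcp_pos: [470.0, 18.9, 20.2]
tcp_rot: [[0.019, 1.0, -0.0], [1.0, -0.019, -0.0], [-0.0, -0.0, -1.0]]
ft_force: [0.2, 0.0, 0.9]
width: 42.6
grasp_force: 0.0
```

Call:
play_rows(steps="-0.7 0 0 0 0 0; -1.4 0 0 0 0 0; -1.4 0 0 0 0 0")

```text
t: 10.82
tcp_pos: [470.0, 17.5, 20.2]
tcp_rot: [[0.019, 1.0, 0.0], [1.0, -0.019, -0.0], [-0.0, 0.0, -1.0]]
ft_force: [-0.1, -0.3, -0.1]
width: 43.1
grasp_force: 0.0
```

Call:
play_rows(steps="-0.8 0 0 0 0 0; -1.5 0 0 0 0 0; -1.5 0 0 0 0 0")

```text
t: 11.2
tcp_pos: [470.0, 16.0, 20.2]
tcp_rot: [[0.019, 1.0, 0.0], [1.0, -0.019, -0.0], [-0.0, 0.0, -1.0]]
ft_force: [-0.6, -0.0, 0.7]
width: 42.6
grasp_force: 0.0
```

Call:
play_rows(steps="-0.8 0 0 0 0 0; -1.5 0 0 0 0 0; -1.5 0 0 0 0 0")

```text
t: 11.58
tcp_pos: [470.0, 14.8, 20.2]
tcp_rot: [[0.019, 1.0, 0.0], [1.0, -0.019, 0.001], [0.001, 0.0, -1.0]]
ft_force: [0.5, 2.3, -0.4]
width: 42.9
grasp_force: 0.9
```

Call:
play_rows(steps="-0.3 0 0 0 0 0; -0.4 0 0 0 0 0; -0.4 0 0 0 0 0")

```text
t: 11.95
tcp_pos: [470.1, 14.6, 20.3]
tcp_rot: [[0.018, 1.0, 0.0], [1.0, -0.018, 0.001], [0.001, 0.0, -1.0]]
ft_force: [1.5, 4.4, 0.1]
width: 42.5
grasp_force: 2.3
```

Run:
```python
from h import *
st(); look("e",3.6); print(proj("scene",np.append(j2w(0,0),20)))
im=viewer.capture("scene"); cv2.imwrite("pics/e2.png",cv2.resize(im[190:320,240:430,::-1],None,fx=4,fy=4,interpolation=cv2.INTER_CUBIC))
```

```text
t 11.95 jig [-61.1  -2.7] z 20.3 Fjig [-4.44  1.45  0.09] w 42.5
(np.float64(317.6530951242926), np.float64(256.80187371931845))
```

View pics/e.png

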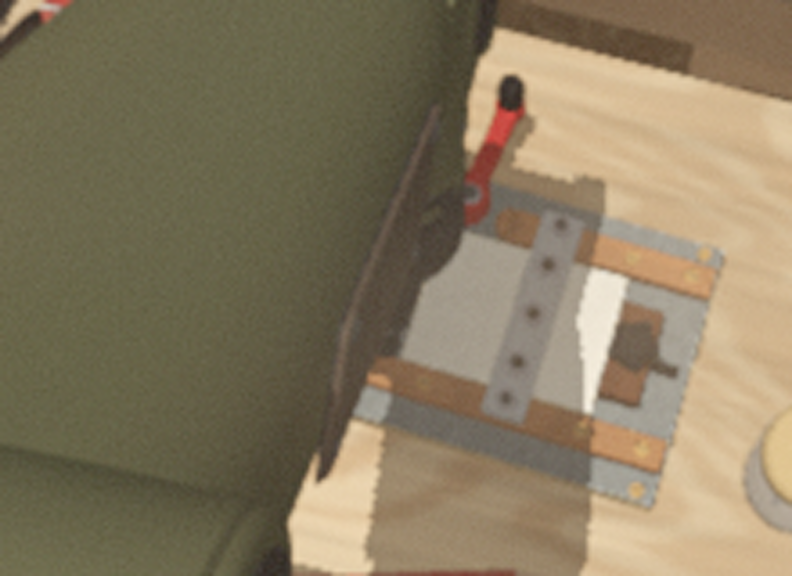

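The front's leading edge meets the stop at crop about (625,290) to (592,410), covering the stop's near side, and 4.4 N is felt. It is home at about jig x = +10. I'll back off, rise and close the fingers.

Call:
play_rows(steps="4 0 0 0 0 0; 10 0 0 0 0 0; 10 0 -40 0 0 0; 10 0 -90 0 0 0; 10 0 -100 0 0 0", hand=-1)

```text
t: 12.68
tcp_pos: [472.4, 24.2, 123.3]
tcp_rot: [[0.018, 1.0, 0.005], [1.0, -0.018, -0.001], [-0.001, 0.005, -1.0]]
ft_force: [0.1, -0.4, 0.0]
width: 0.3
grasp_force: 0.0
```

Run:
```python
from h import *
st(); row(10,126,120,-8); row(10,126,56,-8); print(robot.observe()["qpos"].round(2))
for p in((360,180),(381,197),(330,170)): print(ray("top",p,0))
```

```text
t 12.68 jig [-70.7  -0.6] z 123.3 Fjig [0.36 0.13 0.01] w 0.3
row [-80.7 126.6   4. ] [0.3 0.  8. ]
row [-80.7 126.2  68. ] [0.3 0.  8. ]
[ 0.05  0.15 -0.52  0.9  -0.    1.64]
[709.90145247 -61.52981578]
[ 680.03654136 -120.1265941 ]
[716.38667421  14.51146207]
```

Call:
play_rows(steps="-27 42 0 0 0 4; -54 84 2 0 0 8; -81 126 3 0.3 0 8; -81 126 3 0.3 0 8")

```text
t: 13.18
tcp_pos: [596.5, -61.1, 115.5]
tcp_rot: [[0.16, 0.987, -0.006], [0.987, -0.16, -0.001], [-0.001, -0.005, -1.0]]
ft_force: [-0.4, 0.3, -0.3]
width: -0.2
grasp_force: 0.0
```

Run:
```python
from h import *
st(); row(10,126,56,-8)
im=viewer.capture("scene"); cv2.imwrite("pics/f.png",cv2.resize(im[150:300,260:460,::-1],None,fx=4,fy=4,interpolation=cv2.INTER_CUBIC))
```

```text
t 13.18 jig [ 12.2 125. ] z 115.5 Fjig [-0.26 -0.43 -0.32] w -0.2
row [ 2.4  1.  59.5] [-0.3  0.1 -0.1]
```

View pics/f.png

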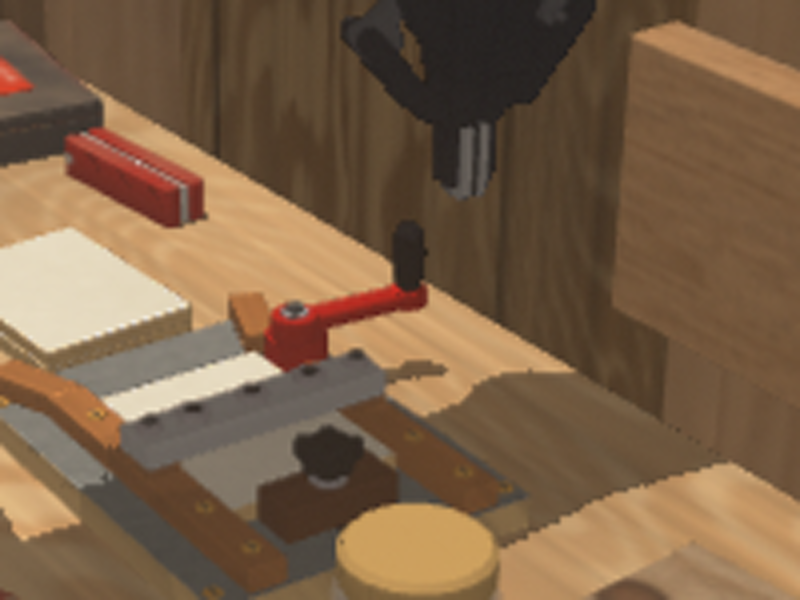

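The front lies home against the stop. The closed fingers at crop (465,190) are beside and above the post at (408,255). I'll lower them and compute the arc.

Call:
play_rows(steps="1 0.5 30 -0.3 0 0; 2 1 56 -0.3 0 0; 2 1 59 -0.3 0 0; 2 1 59 -0.3 0 0")

```text
t: 13.72
tcp_pos: [594.9, -56.9, 58.5]
tcp_rot: [[0.157, 0.988, -0.001], [0.988, -0.157, -0.0], [-0.001, -0.001, -1.0]]
ft_force: [-0.0, 0.8, 0.5]
width: 0.4
grasp_force: 0.0
```

```bash
cat >> h.py <<'E'
def arc(phi,off=20.,z=56.):
    a=np.radians(80)+phi; p=np.array([-38,62])+65*np.array([np.cos(a),np.sin(a)])-off*np.array([-np.sin(a),np.cos(a)])
    row(p[0],p[1],z,np.degrees(a)-90)
E
python3 - <<'E'
from h import *
st()
for p in(-.05,.1,.25,.4,.55,.7): print(p);arc(p)
E
```

```text
t 13.72 jig [  8.1 123.4] z 58.5 Fjig [-0.81 -0.02  0.54] w 0.4
-0.05
row [11.6 -4.1  2.5] [-0.   0.   4.9]
0.1
row [21.3 -1.   2.5] [-0.   0.  -3.7]
0.25
row [31.4  0.6  2.5] [ -0.    0.  -12.3]
0.4
row [41.6  0.7  2.5] [ -0.    0.  -20.9]
0.55
row [51.7 -0.8  2.5] [ -0.    0.  -29.5]
0.7
row [61.5 -3.7  2.5] [ -0.    0.  -38.1]
```

Call:
play_rows(steps="12 -3 2 0 0 2; 21 -1 2.5 0 0 -3.7; 31 0.6 2.5 0 0 -12.3; 41.5 0.7 2.5 0 0 -20.9; 51.7 -0.8 2.5 0 0 -29.5")

```text
t: 14.35
tcp_pos: [603.7, -6.6, 57.2]
tcp_rot: [[-0.353, 0.935, 0.002], [0.935, 0.353, -0.002], [-0.003, 0.001, -1.0]]
ft_force: [-0.7, -2.6, -0.5]
width: -0.0
grasp_force: 1.3
```

Run:
```python
from h import *
st()
for p in(.65,.75,.85,.95,1.0,1.05): print(p);arc(p)
```

```text
t 14.35 jig [-42.4 131.3] z 57.2 Fjig [ 2.58 -0.62 -0.46] w -0.0
0.65
row [7.9 0.7 1.2] [ 0.1  0.2 -5.5]
0.75
row [14.7  1.7  1.2] [  0.    0.2 -11.2]
0.85
row [21.4  2.1  1.2] [  0.    0.2 -16.9]
0.95
row [28.2  1.7  1.1] [  0.    0.2 -22.7]
1.0
row [31.6  1.3  1.1] [  0.    0.2 -25.5]
1.05
row [35.   0.7  1.1] [  0.    0.2 -28.4]
```

Call:
play_rows(steps="8 0.7 0.5 0 0.2 -5.5; 14.7 1.7 1 0 0.2 -11.2; 21.4 2.1 1 0 0.2 -16.9; 28.2 1.7 1 0 0.2 -22.7; 28.2 1.7 1 0 0.2 -22.7")

```text
t: 14.98
tcp_pos: [595.8, 21.1, 56.4]
tcp_rot: [[-0.683, 0.73, 0.001], [0.73, 0.683, 0.002], [0.001, 0.002, -1.0]]
ft_force: [1.2, -0.4, 0.3]
width: 0.1
grasp_force: 0.5
```

```bash
cat >> h.py <<'E'
def tang():
    s=robot.observe(); F=s["tcp_rot"].T@s["ft_force"]; d=w2j(s["tcp_pos"])-np.array([-38,62])
    a=np.arctan2(d[1],d[0])+np.arctan2(20,65); print("F tool",F.round(2),"phi est",round(a-np.radians(80),3),"r",np.hypot(*d).round(1))
E
python3 - <<'E'
from h import *
st();tang()
for p in(1.0,1.03,1.06,1.09,1.12,1.15,1.18): print(p);arc(p)
E
```

```text
t 14.97 jig [-69.9 122.8] z 56.4 Fjig [0.39 1.17 0.26] w 0.1
F tool [-1.1   0.57 -0.26] phi est 0.956 r 68.7
1.0
row [3.1 0.1 0.4] [ 0.1 -0.1 -3.1]
1.03
row [5.1 0.6 0.4] [ 0.1 -0.1 -4.8]
1.06
row [7.1 1.  0.4] [ 0.1 -0.1 -6.6]
1.09
row [9.1 1.3 0.4] [ 0.1 -0.  -8.3]
1.12
row [11.1  1.6  0.4] [  0.1  -0.  -10. ]
1.15
row [13.1  1.9  0.4] [  0.1  -0.  -11.7]
1.18
row [15.2  2.   0.4] [  0.1  -0.  -13.4]
```

Call:
play_rows(steps="3 0.1 0.3 0 0 -3.1; 5 0.6 0.4 0 0 -4.8; 7 1 0.4 0 0 -6.6; 7 1 0.4 0 0 -6.6")

```text
t: 15.48
tcp_pos: [590.9, 26.7, 54.5]
tcp_rot: [[-0.763, 0.647, -0.001], [0.647, 0.763, 0.003], [0.003, 0.001, -1.0]]
ft_force: [3.2, -0.2, 0.8]
width: -0.1
grasp_force: 1.2
```

Run:
```python
from h import *
st();tang()
for p in(1.09,1.11,1.13): print(p);arc(p)
```

```text
t 15.47 jig [-75.4 117.8] z 54.5 Fjig [0.17 3.22 0.83] w -0.1
F tool [-2.61  1.91 -0.84] phi est 1.064 r 67.2
1.09
row [ 1.5  1.3 -1.4] [ 0.1 -0.2 -1.7]
1.11
row [ 2.8  1.6 -1.4] [ 0.1 -0.1 -2.8]
1.13
row [ 4.1  1.9 -1.4] [ 0.1 -0.1 -4. ]
```

Call:
play_rows(steps="0.8 0.6 -0.7 0 0 -0.9; 1.6 1.2 -1 0 0 -1.7; 1.6 1.2 -1 0 0 -1.7")

```text
t: 15.85
tcp_pos: [589.7, 28.5, 55.0]
tcp_rot: [[-0.782, 0.623, -0.003], [0.623, 0.782, 0.002], [0.004, -0.0, -1.0]]
ft_force: [1.8, -1.5, -0.2]
width: 0.3
grasp_force: 1.2
```

Run:
```python
from h import *
tang(); arc(1.12)
viewer.capture("top"); tang(); viewer.capture("top"); tang()
```

```text
F tool [-2.35 -0.07  0.24] phi est 1.096 r 67.2
row [ 1.3  1.3 -1. ] [ 0.  -0.2 -1.7]
F tool [-2.7  -0.61  0.81] phi est 1.096 r 67.2
F tool [-1.64 -0.13  1.59] phi est 1.095 r 67.2
```

Call:
play_rows(steps="1 0.5 -0.4 0 0 -0.9; 2 1 -0.5 0 0 -1.7; 2 1 -0.5 0 0 -1.7")

```text
t: 16.32
tcp_pos: [589.3, 30.6, 55.8]
tcp_rot: [[-0.8, 0.6, -0.002], [0.6, 0.8, 0.002], [0.003, 0.001, -1.0]]
ft_force: [1.3, -3.4, -1.3]
width: -0.2
grasp_force: 1.6
```

Run:
```python
from h import *
tang(); arc(1.15)
viewer.capture("top"); tang(); viewer.capture("top"); tang()
```

```text
F tool [-3.11 -1.95  1.32] phi est 1.125 r 68.1
row [ 1.7  0.4 -0.2] [ 0.  -0.2 -1.7]
F tool [-2.62 -0.37  0.34] phi est 1.124 r 68.0
F tool [-2.63 -1.27  0.48] phi est 1.125 r 68.0
```

Call:
play_rows(steps="1 0.2 -0.1 0 0 -0.9; 1.8 0.4 -0.2 0 0 -1.7; 1.8 0.4 -0.2 0 0 -1.7")

```text
t: 16.8
tcp_pos: [588.2, 32.1, 56.0]
tcp_rot: [[-0.818, 0.576, -0.002], [0.576, 0.818, 0.003], [0.003, 0.001, -1.0]]
ft_force: [2.6, -2.9, -2.1]
width: -0.6
grasp_force: 2.1
```

Run:
```python
from h import *
tang(); arc(1.17)
viewer.capture("top"); tang(); viewer.capture("top"); tang()
```

```text
F tool [-3.84 -0.86  2.05] phi est 1.152 r 68.1
row [1.2 0.3 0. ] [ 0.1 -0.2 -1.1]
F tool [-4.14 -0.7   1.7 ] phi est 1.152 r 68.0
F tool [-4.16  0.48  1.45] phi est 1.152 r 68.1
```

Call:
play_rows(steps="0.5 0.2 0 0 0 -0.5; 1 0.3 0 0 0 -0.9; 1 0.3 0 0 0 -0.9")

```text
t: 17.27
tcp_pos: [587.6, 32.8, 56.1]
tcp_rot: [[-0.827, 0.563, -0.001], [0.563, 0.827, 0.003], [0.003, 0.001, -1.0]]
ft_force: [3.3, -3.2, -2.3]
width: 0.1
grasp_force: 2.5
```

Run:
```python
from h import *
tang(); viewer.capture("top"); tang(); viewer.capture("top"); tang()
```

```text
F tool [-4.51 -0.82  2.28] phi est 1.166 r 68.1
F tool [-5.32 -0.68  2.8 ] phi est 1.165 r 68.1
F tool [-4.65 -0.13  1.64] phi est 1.166 r 68.1
```

The push has risen clearly to 4.8 N, so the cam grips firmly. I'll back off and rise.

Call:
play_rows(steps="-4 0 0 0 0 0; -14 0 0 0 0 0; -14 0 -40 0 0 0; -14 0 -90 0 0 0; -14 0 -120 0 0 0")

```text
t: 18.0
tcp_pos: [600.2, 24.8, 178.5]
tcp_rot: [[-0.827, 0.563, 0.0], [0.563, 0.826, 0.004], [0.002, 0.003, -1.0]]
ft_force: [0.9, 0.4, 1.2]
width: 0.4
grasp_force: 0.0
```

Call:
play_rows(steps="-44 60 0 0 0 0; -44 90 0 0 0 0; -44 90 0 0 0 0")

```text
t: 18.38
tcp_pos: [687.7, 76.2, 175.0]
tcp_rot: [[-0.828, 0.561, -0.002], [0.561, 0.828, 0.004], [0.004, 0.002, -1.0]]
ft_force: [-0.1, -1.4, 0.6]
width: -0.1
grasp_force: 0.0
```

Run:
```python
from h import *
st(); im=viewer.capture("top"); T=im[180:320,270:410]; S=viewer.capture("scene")[170:310,250:410]
f=lambda a:cv2.resize(a[:,:,::-1],(400,400*a.shape[0]//a.shape[1]),interpolation=cv2.INTER_CUBIC)
a,b=f(T),f(S); h=min(len(a),len(b)); cv2.imwrite("pics/g.png",np.hstack([a[:h],b[:h]]))
```

```text
t 18.38 jig [-126.7  213.6] z 175.0 Fjig [ 1.37 -0.11  0.61] w -0.1
```

View pics/g.png

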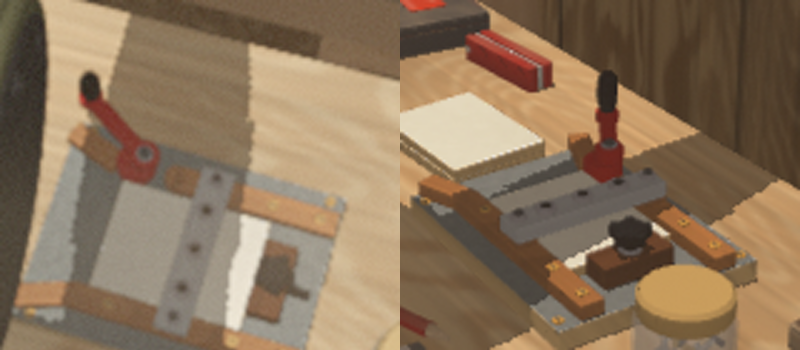

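The picture shows the front square in the channel, its edge at the stop (270,240 in the left half). The lever has swung to the mouth with its post at (90,85), and the arm is clear. I'll hand the job in.

```bash
python3 -c "
from plant import ticket
print(ticket.sign_off())"
```

```text
the job is handed in; nothing more can be done
None
```

The job is handed in, but the sign-off gave no verdict: the top front was pushed home to the stop at about 4.4 N, and the red cam was swung until the push on its post reached about 4.8 N (an estimated 20–25 N grip). The arm then backed clear.

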